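Load a sample vial and crank the cam-driven carriage up to its dwell

TASK

Load the sample with the black cap into the cam-driven sample loader: first flip the hinged orange cover right over until it lies flat on its open rest, then stand the black-capped vial upright on the round rubber pad of the little table, wholly on the pad, and let go of it. Then crank the handle clockwise until the brass roller rests on the green flat dwell of the cam, best at its middle, so that the table stays fully raised with the vial still standing on the pad. Leave the white-capped vials standing where they are.

Things in the scene. Friction and masses are not known exactly. Their poses are not given: they have to be found in the camera images.
- loader: Sample loader, bolted down: grey base plate 210 x 130 x 12 mm (x' -95 to +115, y' -65 to +65), aluminium deck 80 mm wide sloping up 35 deg towards +x', orange cover. Origin under it on the bench; x' points from its low front to its high rear, y' left, z up. In its frame, mm: crank shaft leaves the deck at (-35, 0, 55); hinge axis at y' -52, z 155; a post at (80, 30) up to z 152.
- shaft (a point): Where the crank shaft's axis leaves the deck. Axes as the loader's. The shaft is square to the deck: it leans 35 deg from vertical towards the loader's front, along (-0.574, 0, 0.819) in loader axes. On it are the steel cam (radius 22 to 36 mm) with its green dwell land and the crank arm, whose top is 21 mm off the deck.
- crank (a joint): Turn of crank and cam in rad, growing clockwise seen from above; range 0 to 4.0; starts at 0 to 0.7. Stays where left (drag 0.12 N m). The cam lifts the table from 0.8 on; the table is fully up over the flat dwell, 2.2 to 3.2, middle 2.7, painted green; the roller touches the cam on its uphill side. Past the dwell the table sinks again.
- handle (a point): Centre of the crank handle, a black sleeve 17 mm across, 42 mm long, spinning freely on its pin; z axis parallel to the shaft. It is 42 mm out from the shaft's axis and 43.5 mm off the deck. Seen from above along the shaft, up-slope = 0 deg and loader's left = +90 deg, it stands at -80 deg minus the crank's turn: from the right, round the low near side, to the left.
- carriage (a joint): Travel of the follower carriage (brass roller 16 mm across, white table) up the slope in m: about 0 at the start, 0.014 in the dwell. Moved by the cam, sinks back by its own weight.
- pad (a point): Centre of the top of the round black rubber pad, 44 mm across, flush on the carriage's level white table of 50 x 50 mm. At carriage 0 it is at (26, 0, 135) mm in the loader's frame; it rides up the slope with the carriage (0.82 of the travel forward, 0.57 up). Axes as the loader's.
- cover (a joint): Angle of the orange cover in rad: 0 closed, level over the table; 3.14 flipped over and level on its open rest on the loader's right (-y'). Stiff hinge (0.085 N m): stays where it is left. Cover of 0.10 kg.
- cover_hinge (a point): Middle of the cover's hinge axis, which runs along the loader's x'; 70 mm ahead (+x') and 52 mm to the right of the shaft point. Axes as the loader's.
- cover_lip (a point): Middle of the cover's free edge, a rounded bead 8 mm thick, 107 mm from the hinge axis; closed, it is on the loader's left at the hinge's height, with free space under its outer 25 mm. The cover is 100 mm long along the hinge, 5 mm thick, its mid-plane through the hinge axis.
- vial_1_mid (a point): Centre, half-way up, of the amber vial with the BLACK cap: 23 mm in diameter, 52 mm tall, standing on the bench. z along its length.
- vial_0_mid (a point): Centre, half-way up, of a like amber vial with a white cap; to be left alone. A tall black box stands behind the three vials (from about x = 0.57) and to the right of the loader: keep the arm clear of it.
- vial_2_mid (a point): Centre, half-way up, of the other amber vial with a white cap; to be left alone.
There are look-alikes about, which are no part of the job. Leave any pink or turquoise look-alike of the part that bears vial_1_mid alone.

How it is judged:
By the outcome, as a careful person would: the job done as asked, in the order asked, and still so for the second after the job is handed in, with the robot touching nothing.
It also fails if it takes over 72 s, if anything falls off the work surface, if the arm or the gripper's body presses on something with over 40 N, if the wrist force passes 120 N, or if a joint passes its speed limit or range.

ROBOT

A 6-joint arm with a two-finger parallel gripper is mounted at the origin on a cart in front of the work surface, level with it; the furniture and walls round the work are solid. World frame = base frame: x ahead of the robot, y to its left, z up, the work surface at z = 0. Lengths are in m, angles in rad, forces in N, time in s.
With the tool pointing down it reaches from about 0.275 to 0.825 m from the base axis. Payload 4.9 kg.
Tool frame: the origin (TCP) lies midway between the tips of the shut fingers; the grasp point (between the pads) lies 19 mm behind it (bot.grip_depth is the distance from the TCP to the grasp point, in m); y points along the fingers, x is the direction in which the jaws open and shut, and the axes are right-handed (so a half turn about y gives the same grasp; the last joint's range is limited). The gripper opens to 85 mm and grips with 20 to 120 N. Pads are 22 mm wide; open, the fingers measure 114 mm over their backs; the gripper's body (76 mm by 85 mm) begins 54 mm behind the grasp point. The pads swing forward as they close: fully open they stand 13 mm farther back than shut.
Start: joints at [-1.307, 0.326, -0.193, 1.052, 0, 1.437], TCP at [0.213, -0.507, 0.231] pointing down, gripper open.
Joint ranges: [-2.65, 2.65], [-0.97, 1.79], [-1.3, 1.35], [-1.93, 2.1], [-1.47, 1.37], [-3.14, 3.14]. Speed limits (rad/s): [2.57, 2.57, 3.14, 3.14, 3.14, 3.14].

INTERFACE

Orientations are given as a unit quaternion [w, x, y, z].
In Python, from cell import bot gives the robot as it stands. Calls block until the motion is done:
- bot.move_pose(position, orientation): joint-space move of the TCP to a pose.
- bot.move_linear(position, speed=0.15, rotation=None, until_force=None): straight line of the TCP; rotation=None keeps the orientation; speed is the mean speed in m/s. With until_force (N) it stops when the force on the tool has changed by that much, and returns True; else False.
- bot.goto_joints(angles): joint-space move.
- bot.set_gripper(opening, grasp_force=None): opening from 0.0 (shut) to 1.0 (fully open); grasp_force is the grip in N (None keeps the last); returns when the fingers have stopped.
- bot.wait(seconds).
- bot.solve_ik(position, orientation): joint angles nearest the present ones, or None.
- bot.camera(name): name is "scene" or "side" or "wrist"; returns the picture (400x640x3 uint8, red, green, blue); there is no depth.
- bot.calibration(name): a dict with "mtx" (3x3 intrinsics, pixels), "extrinsics" (4x4, takes a point from world to camera coordinates); the wrist camera has in their place "hand_eye" (4x4, takes a point from camera to tool coordinates, whose origin is the TCP and whose axes are the tool frame's). Camera axes: x right, y down, z forward; pixel columns grow to the right and rows downward; lengths in m; the calibration is good to about 2 mm. A picture is of the moment at which its call begins: read the wrist's pose just before it. calibration takes no time and is no camera call.
A pose or a line that the arm cannot do raises bot.PlanningError and nothing moves.
- bot.close_job(): hands the job in, once; it reports no verdict.
Trained networks look in the newest picture that a camera, given by its name, has taken for a name from the list of things; names that differ only in an ending like _2 or _b are one class to them, and where a whole thing is asked for, a point or a joint stands for the part that bears it (a point fixed in the world has none). Each returns a list of dicts, best first, with "confidence" (0 to 1); they miss things now and then, are a little off and sometimes report something else, mostly with a low value. They report only what shows in the picture. A call takes as long as a camera call. They do not tell look-alikes from the thing itself.
- bot.search_frame(camera, thing): "bbox" ([left, top, width, height] in pixels, round what is visible of it).
Readings, each from a call of its own:
- bot.read_clock(): time.
- bot.read_joint_positions(): joint angles.
- bot.read_joint_vel(): joint speeds.
- bot.read_joint_efforts(): joint torques, N m.
- bot.read_position(): TCP position.
- bot.read_tool_rot(): TCP orientation.
- bot.read_ft_force(): force on the tool from outside, world axes, zero at the start.
- bot.read_moment(): the same for the moment, N m.
- bot.read_gripper_width(): opening from 0.0 (shut) to 1.0 (fully open).
Only numpy, scipy, OpenCV 4.12 (cv2) and the standard library are available. Lean on these libraries where they do the work, as an engineer would, in place of code of your own. Each camera call takes 0.05 s, during which the arm holds its last target.

## Working session

There is one attempt and no reset: what is moved stays moved. The work goes in short steps, each a Python script; the robot and the scene stay as the last script left them, time stands still between calls to the robot, and variables do not carry over. Pictures are saved under pics/ and viewed, and the job is handed in when it is done.

```bash
ls; mkdir -p pics; cat > h.py <<'E'
from cell import bot
import numpy as np, cv2
def snap(n,f):
    im=bot.camera(n); cv2.imwrite('pics/'+f,im[:,:,::-1]); return im
E
python3 - <<'E'
from h import *
for c in ['scene','side','wrist']:
    snap(c,c+'0.png')
    k=bot.calibration(c); print(c,{a:np.round(b,3).tolist() for a,b in k.items()})
    for t in ['loader','handle','cover_lip','vial_1_mid','pad','cover','crank','cover_hinge']:
        r=bot.search_frame(c,t); print(t,[(np.round(d['bbox']).tolist(),round(d['confidence'],2)) for d in r])
print(bot.read_clock(),bot.read_tool_rot())
E
```

```text
pics
scene {'mtx': [[478.068, 0.0, 316.812], [0.0, 478.068, 200.651], [0.0, 0.0, 1.0]], 'extrinsics': [[0.593, -0.805, -0.014, -0.329], [-0.469, -0.331, -0.819, 0.319], [0.654, 0.493, -0.574, 1.03], [0.0, 0.0, 0.0, 1.0]]}
loader [([268.0, 147.0, 61.0, 86.0], 0.67)]
handle [([283.0, 195.0, 29.0, 17.0], 0.62)]
cover_lip [([266.0, 148.0, 41.0, 20.0], 0.95)]
vial_1_mid [([361.0, 272.0, 12.0, 17.0], 0.69), ([377.0, 290.0, 15.0, 20.0], 0.52), ([346.0, 296.0, 11.0, 17.0], 0.47)]
pad [([285.0, 167.0, 16.0, 26.0], 0.64)]
cover [([269.0, 149.0, 44.0, 24.0], 0.68)]
crank [([283.0, 195.0, 30.0, 18.0], 0.83)]
cover_hinge [([270.0, 152.0, 55.0, 81.0], 0.64)]
side {'mtx': [[501.371, 0.0, 317.54], [0.0, 501.371, 198.025], [0.0, 0.0, 1.0]], 'extrinsics': [[0.951, -0.31, -0.006, -0.496], [-0.121, -0.355, -0.927, 0.127], [0.286, 0.882, -0.375, 1.17], [0.0, 0.0, 0.0, 1.0]]}
loader [([284.0, 147.0, 70.0, 78.0], 0.69)]
handle [([300.0, 181.0, 26.0, 23.0], 0.58)]
cover_lip [([302.0, 146.0, 48.0, 15.0], 0.88), ([313.0, 159.0, 20.0, 24.0], 0.39)]
vial_1_mid [([262.0, 264.0, 12.0, 25.0], 0.84), ([301.0, 256.0, 15.0, 25.0], 0.72), ([292.0, 269.0, 13.0, 32.0], 0.65)]
pad [([312.0, 160.0, 20.0, 25.0], 0.94), ([303.0, 145.0, 47.0, 13.0], 0.23)]
cover [([302.0, 147.0, 49.0, 13.0], 0.73), ([282.0, 145.0, 65.0, 82.0], 0.28)]
crank [([287.0, 144.0, 66.0, 81.0], 0.69), ([301.0, 188.0, 28.0, 15.0], 0.54)]
cover_hinge [([287.0, 143.0, 64.0, 82.0], 0.97)]
wrist {'mtx': [[312.163, 0.0, 323.729], [0.0, 312.163, 204.492], [0.0, 0.0, 1.0]], 'hand_eye': [[1.0, -0.0, 0.001, 0.0], [-0.001, -0.314, 0.95, -0.143], [0.0, -0.95, -0.314, 0.081], [0.0, 0.0, 0.0, 1.0]]}
loader []
handle []
cover_lip []
vial_1_mid []
pad []
cover []
crank []
cover_hinge []
1.35 [-0.58892908  0.58893515 -0.39134848  0.3913621 ]
```

```bash
python3 - <<'E'
import cv2
a=cv2.imread('pics/scene0.png');b=cv2.imread('pics/side0.png')
cv2.imwrite('pics/sc.png',cv2.resize(a[120:340,240:440],(800,880)[:2] and (545,600),interpolation=cv2.INTER_CUBIC))
cv2.imwrite('pics/sd.png',cv2.resize(b[120:320,220:420],(600,600),interpolation=cv2.INTER_CUBIC))
E
```

```text
(no output)
```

View pics/scene0.png

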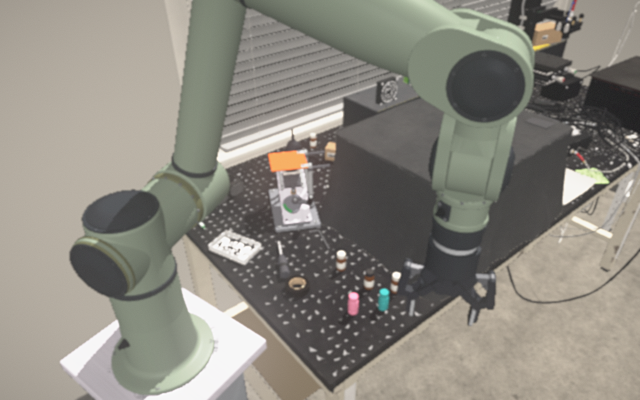

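View pics/side0.png

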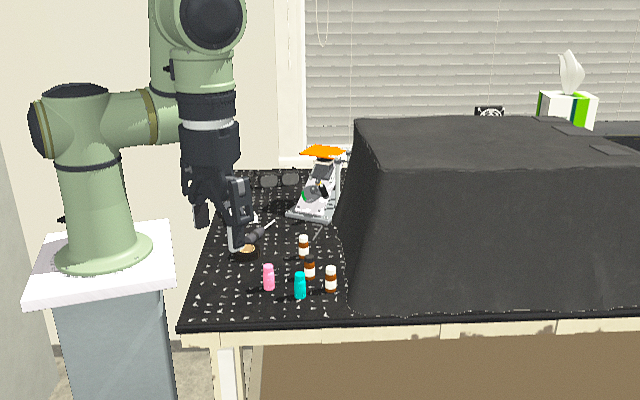

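```bash
true
```

```text
(no output)
```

View pics/sc.png

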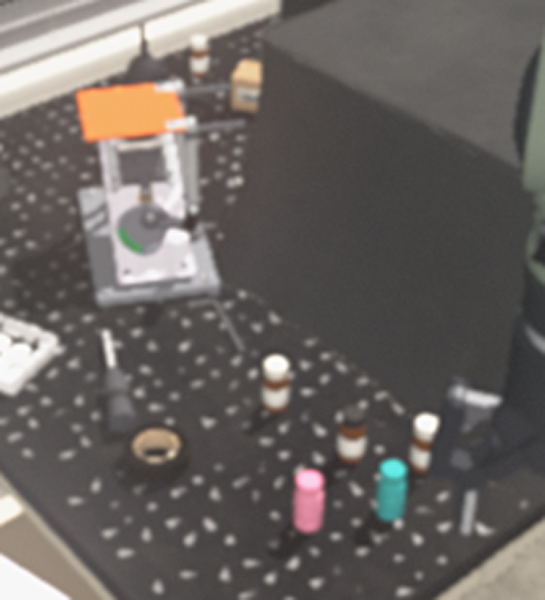

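View pics/sd.png

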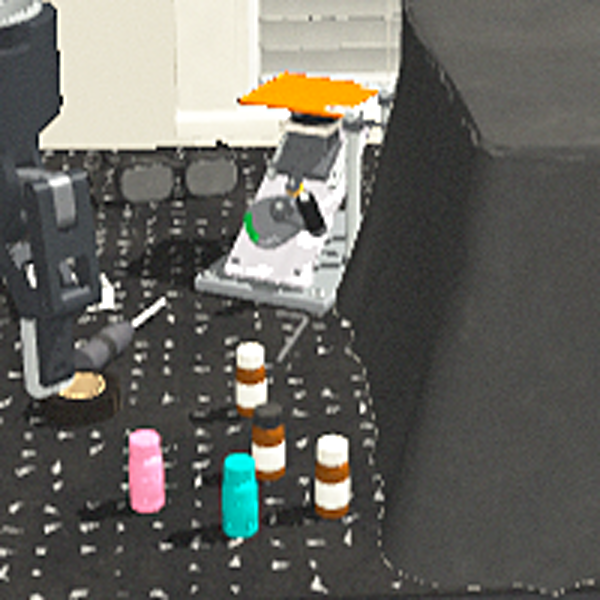

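```bash
cat >> h.py <<'E'
from scipy.optimize import least_squares
from scipy.spatial.transform import Rotation as R
def proj(n,P,T=None):
    k=bot.calibration(n); E=k['extrinsics'] if T is None else T
    P=np.atleast_2d(P); c=P@E[:3,:3].T+E[:3,3]; u=c@np.array(k['mtx']).T
    return u[:,:2]/u[:,2:]
def wristE():
    p=np.array(bot.read_position());q=np.array(bot.read_tool_rot())
    M=np.eye(4);M[:3,:3]=R.from_quat(q[[1,2,3,0]]).as_matrix();M[:3,3]=p
    return np.linalg.inv(M@np.array(bot.calibration('wrist')['hand_eye']))
def tri(obs): # (cam,uv,T)
    f=lambda X:np.concatenate([proj(n,X,T)[0]-uv for n,uv,T in obs])
    r=least_squares(f,[0.5,0,0.03]); return r.x,r.fun
def L2W(P,v):
    P=np.atleast_2d(P); c,s=np.cos(v[2]),np.sin(v[2])
    return P@np.array([[c,-s,0],[s,c,0],[0,0,1]]).T+[v[0],v[1],0]
E
python3 - <<'E'
from h import *
sc=lambda u,v:np.array([u/2.725+240,v/2.727+120]); sd=lambda u,v:np.array([u/3+220,v/3+120])
print(tri([('scene',sc(351,436),None),('side',sd(268,443),None)]))
for n,a,b in [('w0',(276,384),(251,380)),('w2',(424,443),(332,476)),('pink',(310,500),(146,470)),('turq',(392,490),(240,495))]:
    print(n,tri([('scene',sc(*a),None),('side',sd(*b),None)])[0].round(3))
obs=[('scene',sc(98,302),(-95,65,6)),('scene',sc(217,291),(-95,-65,6)),('scene',sc(90,140),(-15,111-52,153)),('scene',sc(77,90),(85,59,156)),
('side',sd(197,285),(-95,65,6)),('side',sd(327,311),(-95,-65,6)),('side',sd(238,100),(-15,59,153)),('side',sd(287,72),(85,59,156))]
f=lambda v:np.concatenate([proj(n,L2W(np.array(P)/1000,v))[0]-uv for n,uv,P in obs])
for y0 in (-.5,0,.5,1):
    r=least_squares(f,[0.6,0.2,y0]);print(r.x,r.cost)
print(r.fun.reshape(-1,2).round(1))
v=r.x
print(bot.read_position())
E
```

```text
(array([ 0.41812625, -0.25884744,  0.02211877]), array([ 0.16305596, -0.80215065, -0.39512837,  0.5867784 ]))
w0 [ 0.433 -0.168  0.024]
w2 [ 0.445 -0.317  0.024]
pink [ 0.328 -0.273  0.026]
turq [ 0.379 -0.323  0.025]
[0.56075431 0.08665824 0.80183043] 6.865778930592697
[0.56075431 0.08665824 0.80183043] 6.865778930592605
[0.56075431 0.08665824 0.80183044] 6.8657789305929
[0.56075431 0.08665824 0.80183042] 6.865778930592975
[[ 0.3 -0.6]
 [ 1.9 -1.8]
 [-0.7 -0.4]
 [ 0.9 -0.3]
 [-1.4 -0.5]
 [-1.  -0.5]
 [-0.2  1.2]
 [-0.3  0.2]]
[ 0.21308158 -0.50707313  0.23129396]
```

```bash
cat >> h.py <<'E'
def quat(x,y):
    x=np.array(x,float);y=np.array(y,float);y/=np.linalg.norm(y);x-=y*(x@y);x/=np.linalg.norm(x)
    q=R.from_matrix(np.stack([x,y,np.cross(x,y)],1)).as_quat();return q[[3,0,1,2]]
class Ld:
    def __init__(s,v):
        s.v=np.array(v);s.ex=np.array([np.cos(v[2]),np.sin(v[2]),0]);s.ey=np.array([-np.sin(v[2]),np.cos(v[2]),0]);s.ez=np.array([0,0,1.])
    def w(s,P): return L2W(np.array(P)/1000,s.v)[0]
    def d(s,a): return a[0]*s.ex+a[1]*s.ey+a[2]*s.ez
E
python3 - <<'E'
from h import *
def ground(n,uv,z=0):
    k=bot.calibration(n);E=np.array(k['extrinsics']);d=E[:3,:3].T@np.linalg.inv(k['mtx'])@[*uv,1];c=-E[:3,:3].T@E[:3,3]
    return c+d*(z-c[2])/d[2]
sc=lambda u,v:np.array([u/2.725+240,v/2.727+120]); sd=lambda u,v:np.array([u/3+220,v/3+120])
for p in [(340,290),(352,350),(375,460),(390,565)]: print(ground('side',sd(*p)).round(3))
for p in [(255,200),(240,285),(400,405)]: print('sc',ground('scene',sc(*p)).round(3))
print(ground('side',(355,118),.25).round(3),ground('side',(380,168),.25).round(3),ground('scene',(340,130),.25).round(3))
l=Ld([0.5608,0.0867,0.8018])
for s in (1,-1):
  print('down view',s,bot.solve_ik(l.w((-80,0,300)),quat(s*l.ey,-l.ez)))
for t in (0,20,40,60):
  b=np.radians(t)
  for s in (1,-1):
    for X,P in (('z',l.ez),('y',l.ey)):
      print('fromfront',t,s,X,[bot.solve_ik(l.w(p),quat(s*P,l.d((np.cos(b),0,-np.sin(b))))) is not None for p in [(15,45,138),(15,-10,260),(15,-110,220)]])
    for X,P in (('z',l.ez),('x',l.ex)):
      print('fromleft',t,s,X,[bot.solve_ik(l.w(p),quat(s*P,l.d((0,-np.cos(b),-np.sin(b))))) is not None for p in [(35,40,138),(35,-10,260),(35,-100,220)]])
E
```

```text
[0.573 0.02  0.   ]
[ 0.541 -0.097  0.   ]
[ 0.496 -0.268  0.   ]
[ 0.459 -0.392  0.   ]
sc [0.701 0.042 0.   ]
sc [ 0.56  -0.036  0.   ]
sc [ 0.497 -0.265 -0.   ]
[0.654 0.081 0.25 ] [ 0.542 -0.321  0.25 ] [ 0.663 -0.004  0.25 ]
down view 1 [-0.08820858  0.20629365 -0.17731943  1.18718325  0.         -0.89000858]
down view -1 [-0.08820858  0.20629365 -0.17731943  1.18718325  0.          2.25158407]
fromfront 0 1 z [False, False, False]
fromfront 0 1 y [False, False, False]
fromleft 0 1 z [False, True, True]
fromleft 0 1 x [False, True, True]
fromfront 0 -1 z [False, False, False]
fromfront 0 -1 y [False, False, False]
fromleft 0 -1 z [False, True, True]
fromleft 0 -1 x [False, True, True]
fromfront 20 1 z [True, True, True]
fromfront 20 1 y [True, True, True]
fromleft 20 1 z [True, True, True]
fromleft 20 1 x [True, True, True]
fromfront 20 -1 z [True, True, True]
fromfront 20 -1 y [True, True, True]
fromleft 20 -1 z [True, True, True]
fromleft 20 -1 x [True, True, True]
fromfront 40 1 z [True, True, True]
fromfront 40 1 y [True, True, True]
fromleft 40 1 z [True, True, True]
fromleft 40 1 x [True, True, True]
fromfront 40 -1 z [True, True, True]
fromfront 40 -1 y [True, True, True]
fromleft 40 -1 z [True, True, True]
fromleft 40 -1 x [True, True, True]
fromfront 60 1 z [True, True, True]
fromfront 60 1 y [True, True, True]
fromleft 60 1 z [True, True, True]
fromleft 60 1 x [True, True, True]
fromfront 60 -1 z [True, True, True]
fromfront 60 -1 y [True, True, True]
fromleft 60 -1 z [True, True, True]
fromleft 60 -1 x [True, True, True]
```

```bash
python3 - <<'E'
from h import *
l=Ld([0.5608,0.0867,0.8018])
bot.move_pose(l.w((-90,0,300)),quat(l.ey,-l.ez))
T=wristE(); np.save('T1.npy',T); snap('wrist','w1.png'); snap('scene','s1.png'); snap('side','d1.png')
for t in ['loader','handle','cover_lip','pad','cover','crank','cover_hinge','shaft']:
    r=bot.search_frame('wrist',t); print(t,[(np.round(d['bbox']).tolist(),round(d['confidence'],2)) for d in r])
P=np.array([(-95,65,12),(-95,-65,12),(-15,59,155),(85,59,155),(-15,-52,155),(85,-52,155),(-35,0,55)])/1000
print(proj('wrist',L2W(P,l.v),T).round())
print(bot.read_clock())
E
```

```text
loader [([232.0, 156.0, 151.0, 190.0], 0.63), ([286.0, 180.0, 68.0, 44.0], 0.29)]
handle [([284.0, 182.0, 66.0, 44.0], 0.89)]
cover_lip [([230.0, 158.0, 157.0, 185.0], 0.6), ([272.0, 263.0, 111.0, 80.0], 0.55), ([283.0, 180.0, 72.0, 47.0], 0.54)]
pad [([308.0, 225.0, 41.0, 38.0], 0.7)]
cover [([271.0, 262.0, 115.0, 82.0], 0.96)]
crank [([284.0, 180.0, 72.0, 44.0], 0.92)]
cover_hinge [([231.0, 157.0, 154.0, 186.0], 0.56)]
shaft []
[[371. 159.]
 [277. 159.]
 [382. 260.]
 [377. 339.]
 [274. 261.]
 [279. 339.]
 [324. 210.]]
4.0667
```

View pics/w1.png

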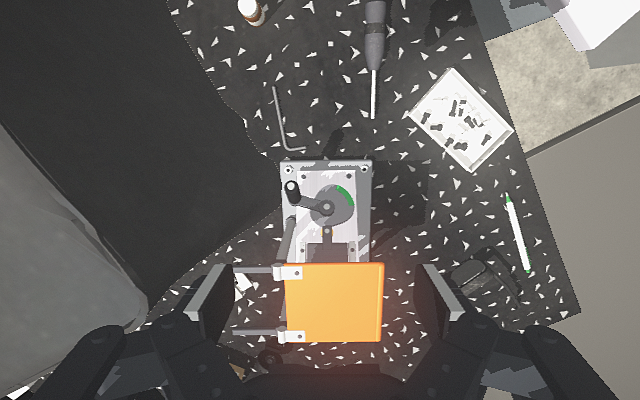

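View pics/s1.png

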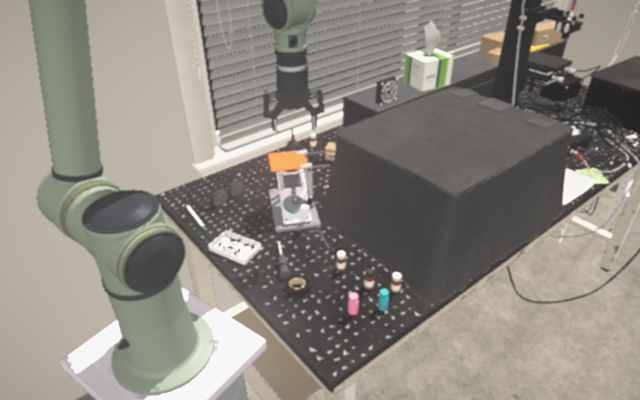

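View pics/d1.png

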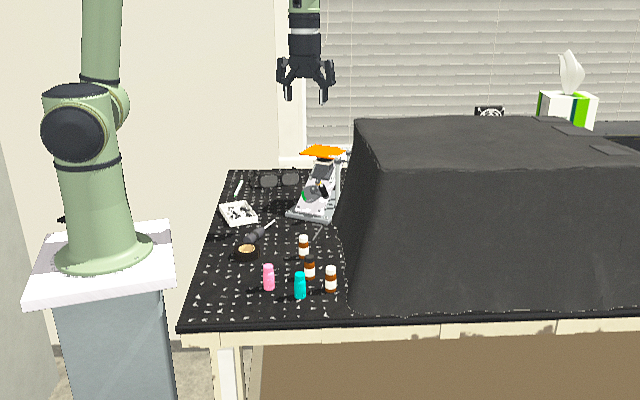

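```bash
python3 - <<'E'
import cv2
a=cv2.imread('pics/w1.png')
cv2.imwrite('pics/w1c.png',cv2.resize(a[145:350,220:420],(585,600),interpolation=cv2.INTER_CUBIC))
E
```

```text
(no output)
```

View pics/w1c.png

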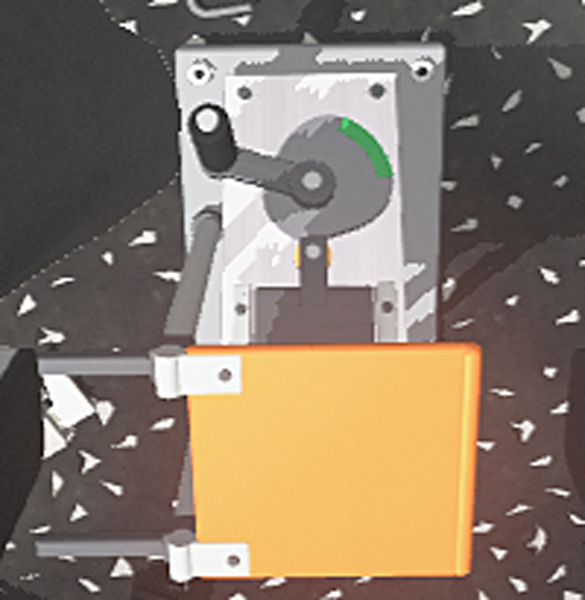

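```bash
python3 - <<'E'
from h import *
sc=lambda u,v:np.array([u/2.725+240,v/2.727+120]); sd=lambda u,v:np.array([u/3+220,v/3+120]); wr=lambda u,v:np.array([u/2.926+220,v/2.926+145])
T=np.load('T1.npy')
obs=[('scene',sc(98,302),(-95,65,6),.5),('scene',sc(217,291),(-95,-65,6),.5),('scene',sc(90,140),(-15,59,155),.5),('scene',sc(77,90),(85,59,155),.5),
('side',sd(197,285),(-95,65,6),.5),('side',sd(327,311),(-95,-65,6),.5),('side',sd(238,100),(-15,59,155),.5),('side',sd(287,72),(85,59,155),.5),
('wrist',wr(177,47),(-95,-65,12),1),('wrist',wr(444,44),(-95,65,12),1),('wrist',wr(480,346),(-15,59,157),1),('wrist',wr(470,573),(85,59,157),1),
('wrist',wr(312,180),(-35-.574*24,0,55+.819*24),1)]
f=lambda v:np.concatenate([w*(proj(n,L2W(np.array(P)/1000,v),T if n=='wrist' else None)[0]-uv) for n,uv,P,w in obs])
r=least_squares(f,[0.56,0.087,.8]);print(r.x,r.cost);print(r.fun.reshape(-1,2).round(1))
g=lambda v:f(v)[16:]
r2=least_squares(g,r.x);print(r2.x,r2.fun.reshape(-1,2).round(1))
v=r2.x
def hand(t,h):
    a=np.radians(-80)-t; ca,sa=np.cos(a),np.sin(a); th=np.radians(35)
    up=np.array([np.cos(th),0,np.sin(th)]);n=np.array([-np.sin(th),0,np.cos(th)])
    return np.array([-.035,0,.055])+.042*(ca*up+sa*np.array([0,1,0]))+h*n
for t in np.arange(0,.8,.1): print(round(t,1),(proj('wrist',L2W(hand(t,.0645),v),T)[0]).round(1))
print(wr(208,120))
E
```

```text
[0.5600395  0.09024384 0.81161867] 4.866586552977205
[[-0.2 -0.4]
 [ 0.5 -1.1]
 [-0.9 -0.6]
 [-0.2 -0.1]
 [-0.9 -0.4]
 [-0.6 -0.5]
 [-0.5  0.1]
 [-0.6  0.1]
 [-1.5 -0. ]
 [ 0.8  0. ]
 [ 0.6 -0.6]
 [-0.5  0.8]
 [-0.3 -0. ]]
[0.55994281 0.09039209 0.81203435] [[-1.4  0. ]
 [ 0.9  0. ]
 [ 0.7 -0.6]
 [-0.3  0.8]
 [-0.1 -0. ]]
0.0 [289.5 203. ]
0.1 [289.1 199.4]
0.2 [289.1 195.8]
0.3 [289.5 192.3]
0.4 [290.2 188.8]
0.5 [291.3 185.5]
0.6 [292.7 182.2]
0.7 [294.5 179.1]
[291.08680793 186.01161996]
```

```bash
cat >> h.py <<'E'
LV=[0.5600,0.0903,0.8118]
l=Ld(LV)
E
cat > flip.py <<'E'
from h import *
def wp(th,r,x=35):
    t=np.radians(22 if th<90 else 22+43*(th-90)/90); d=np.array([-np.cos(t),-np.sin(t)])
    a=np.radians(th);c=np.array([np.cos(a),np.sin(a)]);n=np.array([np.sin(a),-np.cos(a)])
    s=abs(d[0]*c[0]+d[1]*c[1])
    p=np.array([-52,155])+r*c+(2.5+11*s)*n*1000/1000
    return l.w((x,p[0],p[1])),quat(l.ex,l.d((0,d[0],d[1])))
sgn=1
def q22(): return wp(0,95)[1]
ths=[15,35,55,75,95,115,135,155,170]
rs=[97,97,96,95,93,90,85,80,75]
if __name__=='__main__':
    for th,r in zip(ths,rs):
        p,q=wp(th,r); print(th,((p-l.w((0,0,0)))@np.stack([l.ex,l.ey,l.ez],1)).round(3),np.round(bot.solve_ik(p,q),2))
        x=R.from_quat(q[[1,2,3,0]])*R.from_euler('y',180,degrees=True);q2=x.as_quat()[[3,0,1,2]]
        print('  alt',np.round(bot.solve_ik(p,q2),2))
    for P in [(35,150,220),(35,115,122),(35,42,122)]: print(bot.solve_ik(l.w(P),q22()))
E
python3 flip.py
```

```text
15 [0.035 0.045 0.167] [ 0.62  0.51 -0.77 -0.15 -1.15  1.1 ]
  alt [ 0.62  0.51 -0.77 -0.15 -1.15 -2.04]
35 [0.035 0.035 0.2  ] [ 0.6   0.45 -0.77 -0.11 -1.14  1.06]
  alt [ 0.6   0.45 -0.77 -0.11 -1.14 -2.09]
55 [0.035 0.013 0.227] [ 0.56  0.39 -0.77 -0.14 -1.11  0.97]
  alt [ 0.56  0.39 -0.77 -0.14 -1.11 -2.18]
75 [ 0.035 -0.019  0.244] [ 0.5   0.37 -0.77 -0.22 -1.08  0.85]
  alt [ 0.5   0.37 -0.77 -0.22 -1.08 -2.29]
95 [ 0.035 -0.054  0.248] [ 0.42  0.35 -0.75 -0.23 -1.    0.78]
  alt [ 0.42  0.35 -0.75 -0.23 -1.   -2.36]
115 [ 0.035 -0.086  0.238] [ 0.32  0.32 -0.65 -0.01 -0.82  0.8 ]
  alt [ 0.32  0.32 -0.65 -0.01 -0.82 -2.34]
135 [ 0.035 -0.11   0.217] [ 0.23  0.33 -0.55  0.17 -0.65  0.8 ]
  alt [ 0.23  0.33 -0.55  0.17 -0.65 -2.34]
155 [ 0.035 -0.122  0.193] [ 0.15  0.36 -0.44  0.33 -0.49  0.8 ]
  alt [ 0.15  0.36 -0.44  0.33 -0.49 -2.34]
170 [ 0.035 -0.125  0.174] [ 0.11  0.4  -0.37  0.44 -0.39  0.79]
  alt [ 0.11  0.4  -0.37  0.44 -0.39 -2.35]
[ 0.84001298  0.47521679 -0.56622285  0.59906388 -1.1858401   1.64598791]
[ 0.76793231  0.62450333 -0.68597842  0.15219632 -1.18444975  1.45414974]
[ 0.61739304  0.61244659 -0.79317328 -0.28083796 -1.14260428  1.08687809]
```

```bash
sed -i 's/quat(l.ex,l.d/quat(-l.ex,l.d/' flip.py; python3 - <<'E'
from flip import *
bot.set_gripper(0.0)
bot.move_pose(l.w((35,150,220)),q22())
bot.move_linear(l.w((35,110,122)),0.2)
snap('scene','s2.png');snap('side','d2.png')
print(bot.move_linear(l.w((35,42,122)),0.15,until_force=5),bot.read_ft_force(),bot.read_clock())
snap('scene','s3.png');snap('side','d3.png')
a=[cv2.imread('pics/%s3.png'%c) for c in 'sd']
cv2.imwrite('pics/m3.png',np.hstack([cv2.resize(i[100:260,220:380],(400,400)) for i in a]))
E
```

```text
False [-0.82963922 -0.36142513  0.07259395] 7.3083
```

View pics/m3.png

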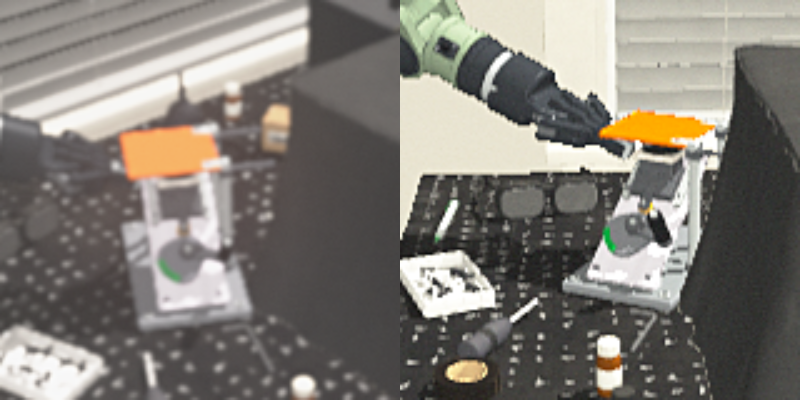

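Fingers are under the lip with no contact. Lift and flip.

```bash
python3 - <<'E'
from flip import *
for th,r in zip(ths,rs):
    p,q=wp(th,r)
    if th<90: f=bot.move_linear(p,0.12,until_force=20)
    else: f=bot.move_linear(p,0.12,rotation=q,until_force=20)
    print(th,f,np.round(bot.read_ft_force(),1),bot.read_clock())
    if f: break
    if th in(75,): snap('side','d4.png')
snap('scene','s5.png');snap('side','d5.png')
a=[cv2.imread('pics/%s5.png'%c) for c in 'sd']+[cv2.imread('pics/d4.png')]
cv2.imwrite('pics/m5.png',np.hstack([cv2.resize(i[80:260,220:400],(266,266)) for i in a]))
E
```

```text
15 False [-0.1 -0.1 -0.2] 7.9333
35 False [0.9 0.2 0.2] 8.3667
55 False [ 0.3 -0.4 -0.5] 8.8083
75 False [-0.2 -0.7 -0.2] 9.2583
95 False [-0.5 -0.2 -0.8] 9.7583
115 False [-0.1  0.   0.2] 10.1917
135 False [-0.5  0.1 -0.1] 10.6083
155 False [-0.9 -0.8 -0.6] 10.9833
170 False [ 0.2 -1.   0.2] 11.2917
```

View pics/m5.png

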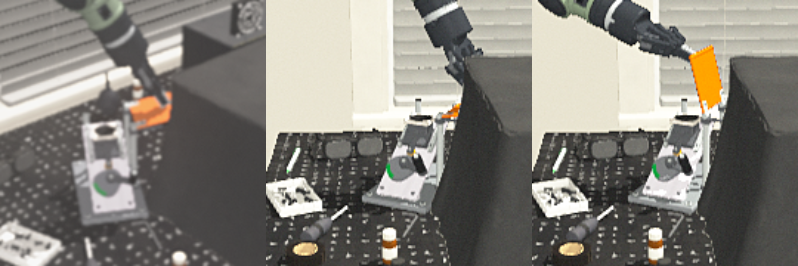

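```bash
python3 - <<'E'
from flip import *
p=np.array(bot.read_position())
print(bot.move_linear(p-[0,0,.035],0.04,until_force=8),bot.read_position()-p,np.round(bot.read_ft_force(),1),bot.read_clock())
p=np.array(bot.read_position())
bot.move_linear(p+[0,0,.06]+.02*l.ey,0.2)
bot.move_pose(l.w((-70,60,330)),quat(l.ey,-l.ez))
bot.set_gripper(1.0)
T=wristE();np.save('T6.npy',T)
snap('wrist','w6.png');snap('scene','s6.png');print(bot.read_clock())
P=np.array([(-15,-163,155),(85,-163,155),(26,0,135),(26,22,135),(4,0,135),(-95,-65,12),(-95,65,12)])/1000
print(proj('wrist',L2W(P,LV),T).round())
E
```

```text
True [ 0.00146505 -0.00052264 -0.01255079] [-2.3  0.6  5.6] 11.8917
14.6083
[[122. 231.]
 [139. 307.]
 [274. 256.]
 [292. 256.]
 [273. 239.]
 [238. 141.]
 [327. 142.]]
```

View pics/w6.png

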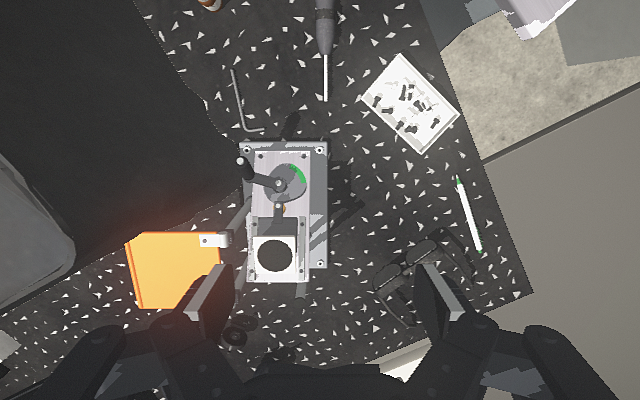

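View pics/s6.png

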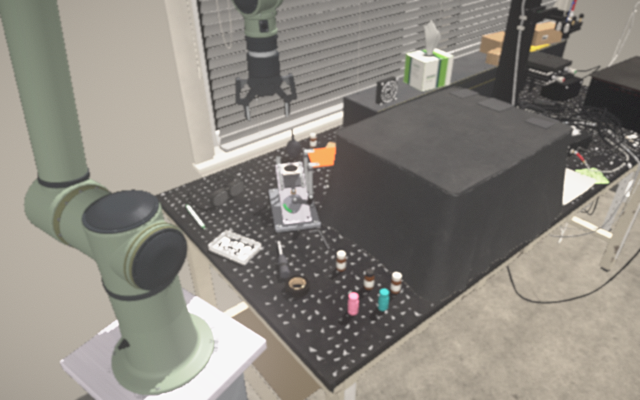

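```bash
python3 - <<'E'
from h import *
a=np.radians(15);x=np.array([np.cos(a),np.sin(a),0])
for s in (1,-1):
    print(s,np.round(bot.solve_ik([.418,-.259,.013],quat(s*x,-l.ez)),2),np.round(bot.solve_ik(l.w((26,0,148)),quat(s*l.ex,-l.ez)),2))
E
```

```text
1 [-0.7   0.49 -0.6   0.48  0.    0.6 ] [ 0.06  0.46 -0.21  0.9   0.    0.82]
-1 [-0.7   0.49 -0.6   0.48  0.   -2.54] [ 0.06  0.46 -0.21  0.9   0.   -2.32]
```

```bash
python3 - <<'E'
from h import *
a=np.radians(15);x=np.array([np.cos(a),np.sin(a),0]);q=quat(x,-l.ez)
bot.move_pose([.418,-.259,.17],q)
bot.set_gripper(0.55)
T=wristE();np.save('T7.npy',T);snap('wrist','w7.png')
print([(np.round(d['bbox']).tolist(),round(d['confidence'],2)) for d in bot.search_frame('wrist','vial_1_mid')])
print(proj('wrist',[[.418,-.259,.0],[.418,-.259,.052],[.433,-.168,.052]],T).round(),bot.read_clock())
E
```

```text
[([314.0, 173.0, 19.0, 35.0], 0.9), ([209.0, 160.0, 39.0, 36.0], 0.79), ([254.0, 219.0, 30.0, 41.0], 0.63)]
[[323. 183.]
 [323. 198.]
 [372.  97.]] 16.5917
```

View pics/w7.png

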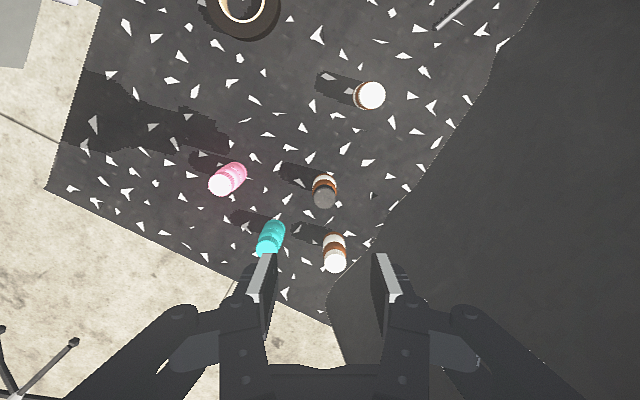

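```bash
python3 - <<'E'
from h import *
print(bot.move_linear([.419,-.258,.06],.2,until_force=8),bot.move_linear([.419,-.258,.012],.12,until_force=6))
snap('side','d8.png')
bot.set_gripper(0.0,30)
print(bot.read_gripper_width(),bot.read_clock())
bot.move_linear([.419,-.258,.10],.2)
snap('wrist','w8.png');snap('side','d9.png')
print(bot.read_gripper_width(),bot.read_ft_force(),bot.read_clock())
a=cv2.imread('pics/d9.png');w=cv2.imread('pics/w8.png')
cv2.imwrite('pics/m9.png',np.hstack([cv2.resize(a[180:320,220:360],(350,350),interpolation=cv2.INTER_CUBIC),cv2.resize(w,(450,350))]))
E
```

```text
False False
0.2564732551899609 18.225
0.2592911037177994 [ 0.22820573  0.4120444  -0.31243274] 18.9167
```

View pics/m9.png

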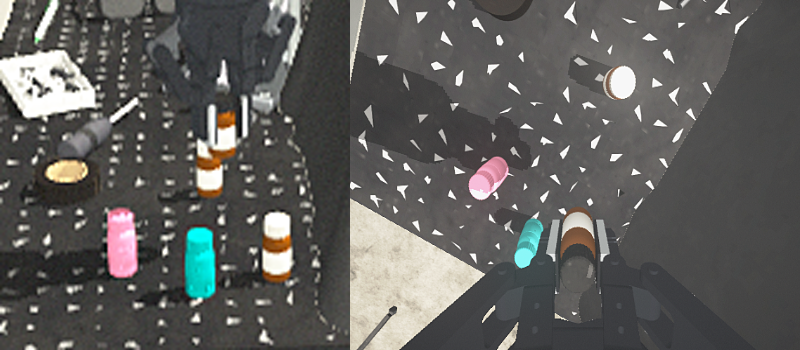

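```bash
python3 - <<'E'
from h import *
q=quat(l.ex,-l.ez)
bot.move_linear([.40,-.24,.30],.3)
bot.move_linear(l.w((-80,20,300)),.35,rotation=q)
bot.move_linear(l.w((26,0,200)),.25)
print(bot.read_clock()); snap('scene','s10.png');snap('side','d10.png')
p=l.w((26,0,160));bot.move_linear(p,.12)
print(bot.move_linear(l.w((26,0,142)),.02,until_force=2.5),bot.read_position(),bot.read_ft_force(),bot.read_clock())
snap('scene','s11.png');snap('side','d11.png');snap('wrist','w11.png')
a=[cv2.imread('pics/%s11.png'%c) for c in 'sd']
cv2.imwrite('pics/m11.png',np.hstack([cv2.resize(i[100:260,220:380],(400,400),interpolation=cv2.INTER_CUBIC) for i in a]))
E
```

```text
21.4917
True [0.57765592 0.10896384 0.14754345] [-1.02684227 -0.26952913  3.73879052] 22.7167
```

View pics/m11.png

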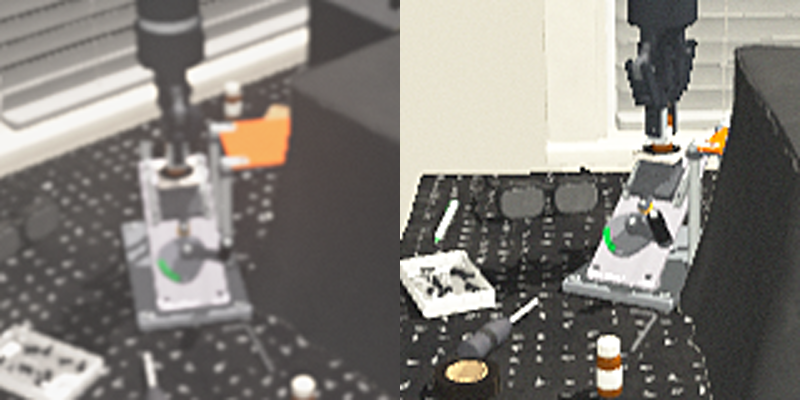

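View pics/w11.png

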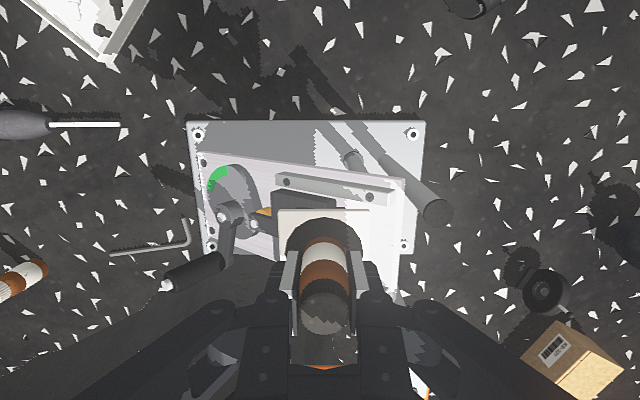

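```bash
python3 - <<'E'
from h import *
bot.set_gripper(0.55)
p=np.array(bot.read_position())
bot.move_linear(p+[0,0,.09],.12)
bot.move_linear(l.w((-60,0,300)),.3,rotation=quat(l.ey,-l.ez))
T=wristE();np.save('T12.npy',T);snap('wrist','w12.png');snap('side','d12.png');snap('scene','s12.png')
print(bot.read_clock())
print(proj('wrist',L2W(np.array([(26,0,135),(26,0,187)])/1000,LV),T).round(1))
a=[cv2.imread('pics/%s12.png'%c) for c in 'sd']+[cv2.imread('pics/w12.png')[90:350,200:460]]
cv2.imwrite('pics/m12.png',np.hstack([cv2.resize(i,(400,400),interpolation=cv2.INTER_CUBIC) for i in (a[1][100:260,220:380],a[2])]))
E
```

```text
25.9917
[[323.8 260.4]
 [323.8 287. ]]
```

View pics/m12.png

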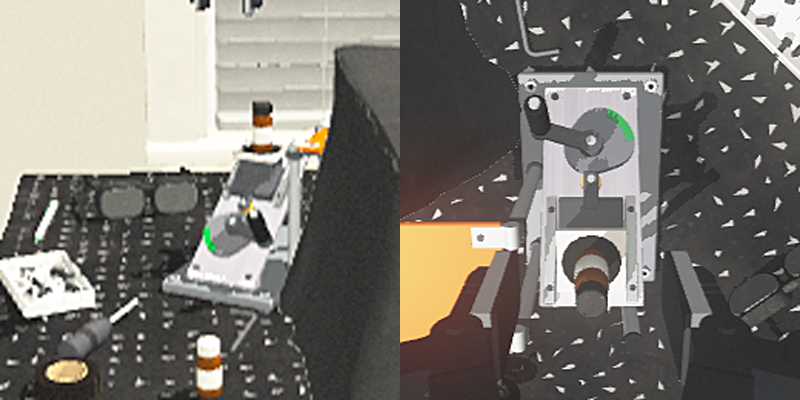

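```bash
cat > crank.py <<'E'
from h import *
th=np.radians(35)
S=np.cos(th)*l.ex+np.sin(th)*l.ez; N=-np.sin(th)*l.ex+np.cos(th)*l.ez; Y=l.ey
O=l.w((-35,0,55))
def pose(t,h,sg,lag=0):
    a=np.radians(-80)-t; r=np.cos(a)*S+np.sin(a)*Y
    a2=np.radians(-80)-(t-lag); r2=np.cos(a2)*S+np.sin(a2)*Y
    z=sg*r2; y=-N; x=np.cross(y,z)
    return O+.042*r+h*N, quat(x,y)
if __name__=='__main__':
  for sg in(1,-1):
    for t in (.485,1,1.5,2.1,2.75):
      print(sg,t,[None if (s:=bot.solve_ik(*pose(t,h,sg))) is None else np.round(s,2).tolist() for h in (.033,.12)])
E
python3 crank.py
```

```text
1 0.485 [[-0.42, 0.38, -0.8, 0.16, 0.57, -2.43], [-0.54, 0.22, -0.76, 0.43, 0.59, -2.56]]
1 1 [[-0.45, 0.38, -0.85, 0.13, 0.58, -1.94], [-0.57, 0.22, -0.8, 0.42, 0.6, -2.08]]
1 1.5 [[-0.45, 0.37, -0.9, 0.09, 0.58, -1.45], [-0.58, 0.2, -0.85, 0.39, 0.6, -1.6]]
1 2.1 [[-0.43, 0.34, -0.95, 0.05, 0.57, -0.82], [-0.56, 0.16, -0.91, 0.37, 0.6, -0.98]]
1 2.75 [[-0.37, 0.3, -0.98, 0.03, 0.56, -0.11], [-0.51, 0.11, -0.93, 0.36, 0.59, -0.26]]
-1 0.485 [[-0.42, 0.38, -0.8, 0.16, 0.57, 0.71], [-0.54, 0.22, -0.76, 0.43, 0.59, 0.58]]
-1 1 [[-0.45, 0.38, -0.85, 0.13, 0.58, 1.2], [-0.57, 0.22, -0.8, 0.42, 0.6, 1.06]]
-1 1.5 [[-0.45, 0.37, -0.9, 0.09, 0.58, 1.69], [-0.58, 0.2, -0.85, 0.39, 0.6, 1.54]]
-1 2.1 [[-0.43, 0.34, -0.95, 0.05, 0.57, 2.32], [-0.56, 0.16, -0.91, 0.37, 0.6, 2.16]]
-1 2.75 [[-0.37, 0.3, -0.98, 0.03, 0.56, 3.03], [-0.51, 0.11, -0.93, 0.36, 0.59, 2.88]]
```

```bash
python3 - <<'E'
from crank import *
p,q=pose(.485,.15,-1)
bot.move_pose(p,q)
bot.move_linear(pose(.485,.085,-1)[0],.2)
snap('wrist','w13.png');snap('side','d13.png')
print(bot.move_linear(pose(.485,.034,-1)[0],.06,until_force=5),bot.read_ft_force(),bot.read_clock())
snap('wrist','w14.png');snap('side','d14.png');snap('scene','s14.png')
a=[cv2.imread('pics/%s14.png'%c) for c in 'sd']
cv2.imwrite('pics/m14.png',np.hstack([cv2.resize(i[100:260,220:380],(400,400),interpolation=cv2.INTER_CUBIC) for i in a]))
E
```

```text
False [0.18625265 0.30347062 0.51838914] 28.825
```

View pics/m14.png

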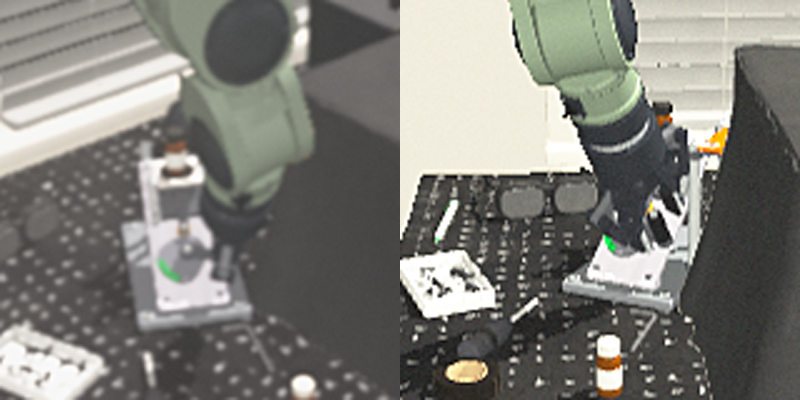

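View pics/w14.png

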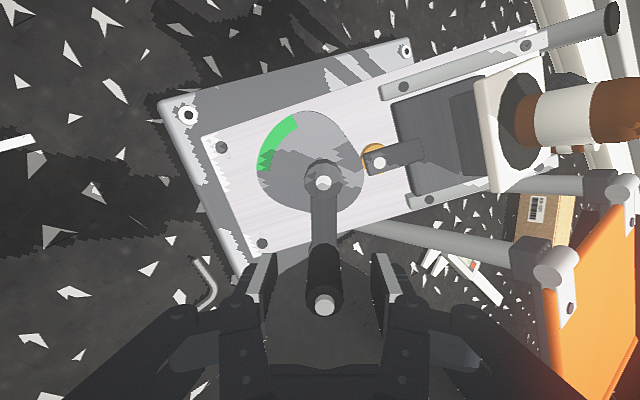

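```bash
python3 - <<'E'
from crank import *
bot.set_gripper(0.27)
print(bot.read_gripper_width())
for t in np.append(np.arange(.7,2.7,.25),2.72):
    p,q=pose(t,.034,-1,lag=max(0,t-2.65))
    f=bot.move_linear(p,.04,rotation=q,until_force=15)
    print(round(t,2),f,np.round(bot.read_ft_force(),1),bot.read_clock())
    if f: break
    if abs(t-1.45)<.01: snap('side','d15.png')
snap('wrist','w16.png');snap('side','d16.png')
i=cv2.imread('pics/d15.png');j=cv2.imread('pics/d16.png')
cv2.imwrite('pics/m16.png',np.hstack([cv2.resize(i[100:260,220:380],(400,400),interpolation=cv2.INTER_CUBIC) for i in (i,j)]))
E
```

```text
0.27338178444392097
0.7 False [ 0.8 -0.2  1.6] 29.7083
0.95 False [ 1.  -1.5  1.8] 30.1167
1.2 False [ 0.8 -1.4  1. ] 30.525
1.45 False [ 1.4 -1.6  1.6] 30.9333
1.7 False [-0.1 -1.9  1. ] 31.3917
1.95 False [-0.1 -1.2  0.3] 31.8
2.2 False [ 0.3 -2.2  0.1] 32.2083
2.45 False [ 0.2 -2.1 -0.9] 32.6167
2.72 False [-0.7 -2.8 -1.1] 33.05
```

View pics/m16.png

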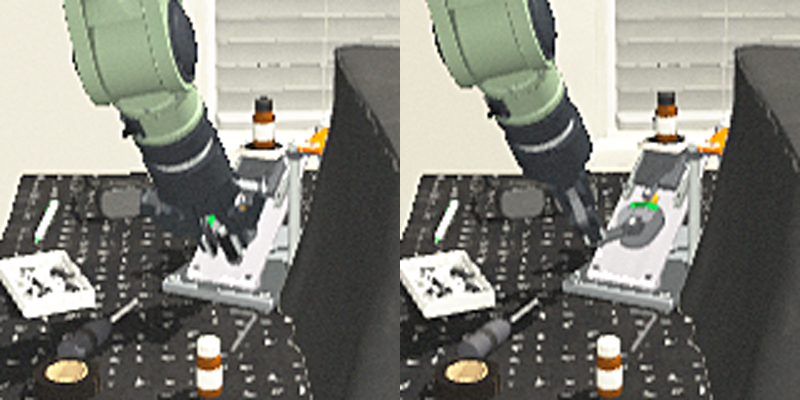

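View pics/w16.png

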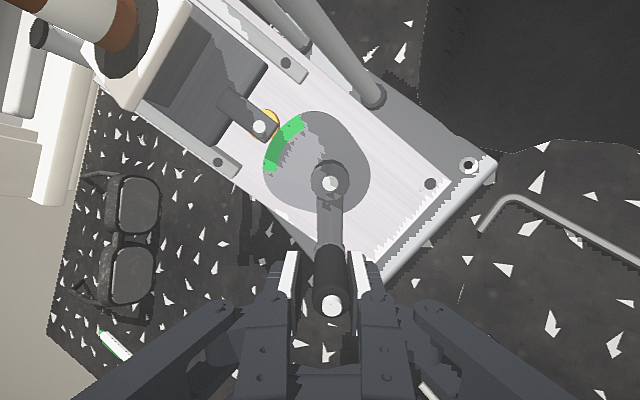

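```bash
python3 - <<'E'
from crank import *
bot.set_gripper(0.55)
p=np.array(bot.read_position())
bot.move_linear(p+.12*N,.15)
bot.move_pose(l.w((-110,0,300)),quat(l.ey,-l.ez))
T=wristE();snap('wrist','w17.png');snap('side','d17.png');snap('scene','s17.png')
print(bot.read_clock(),bot.read_ft_force())
np.save('T17.npy',T)
P=[(26+11.5,0,135+8),(37.5,0,195),(-15,-159,155),(85,-159,155)]
print(proj('wrist',L2W(np.array(P)/1000,LV),T).round(1))
for t in (2.5,2.6,2.7,2.8): 
    x=pose(t,.0645,-1)[0]; print(t,proj('wrist',x,T).round(1))
w=cv2.imread('pics/w17.png');cv2.imwrite('pics/w17c.png',cv2.resize(w[100:350,200:450],(600,600),interpolation=cv2.INTER_CUBIC))
i=cv2.imread('pics/d17.png');j=cv2.imread('pics/s17.png')
cv2.imwrite('pics/m17.png',np.hstack([cv2.resize(i[100:320,220:440],(400,400),interpolation=cv2.INTER_CUBIC) for i in (i,j)]))
E
```

```text
37.6583 [0.43713092 0.37809288 0.33390454]
[[323.9 312. ]
 [323.9 345.8]
 [172.8 277.2]
 [185.9 353.3]]
2.5 [[348.5 186. ]]
2.6 [[351.1 188.4]]
2.7 [[353.4 191.1]]
2.8 [[355.4 194. ]]
```

View pics/w17c.png

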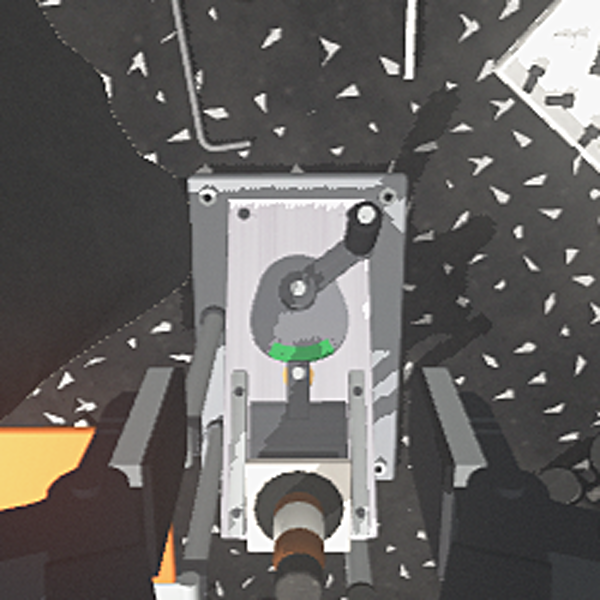

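View pics/m17.png

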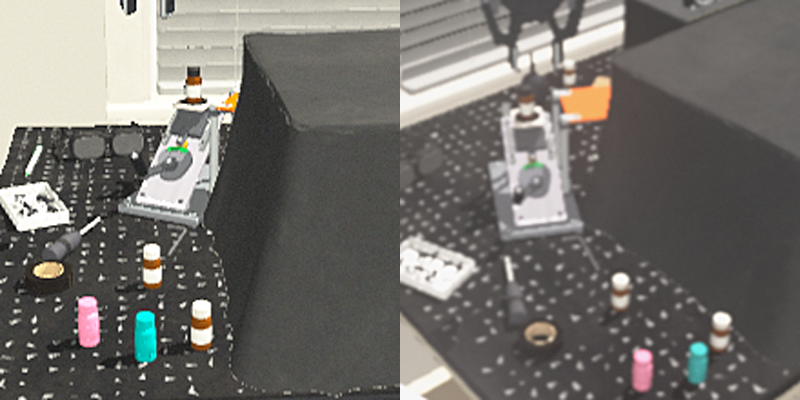

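```bash
python3 - <<'E'
from h import *
T=np.load('T6.npy')
for a in (160,170,180):
    c=np.radians(a);P=np.array([(x,-52+111*np.cos(c),155+111*np.sin(c)) for x in(-15,85)])/1000
    print(a,proj('wrist',L2W(P,LV),T).round(1).tolist(),proj('scene',L2W(P,LV)).round(1).tolist())
w=cv2.imread('pics/w6.png');s=cv2.imread('pics/s17.png')
cv2.imwrite('pics/c.png',np.hstack([cv2.resize(w[220:320,110:250],(560,400),interpolation=cv2.INTER_CUBIC),cv2.resize(s[130:190,300:336],(240,400),interpolation=cv2.INTER_CUBIC)]))
E
```

```text
160 [[105.2, 245.7], [125.4, 329.1]] [[346.8, 150.6], [339.2, 134.5]]
170 [[112.3, 237.9], [130.8, 317.8]] [[348.4, 156.3], [340.8, 140.0]]
180 [[122.0, 230.6], [138.8, 307.3]] [[348.9, 162.1], [341.2, 145.6]]
```

View pics/c.png

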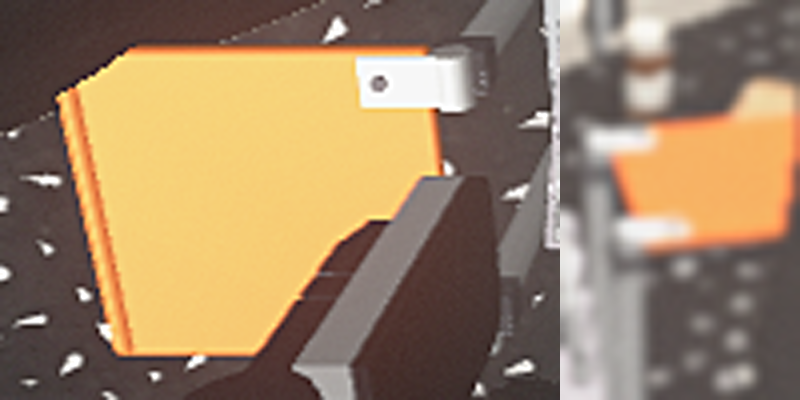

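```bash
python3 -c "
from h import *
print(bot.close_job(),bot.read_clock())"
```

```text
the job is handed in; nothing more can be done
the job is handed in; nothing more can be done
```

The job is done and handed in, about 38 s into the 72 s limit. The order was as asked:

1. **Cover:** I flipped it with the shut fingers from under its lip and pressed it onto its open rest. The press stopped on contact at the 8 N limit I had set.
2. **Vial:** I stood the black-capped vial on the pad. Contact came at the expected height, and I let go of it.
3. **Crank:** I turned the handle clockwise with loosely caged fingers, at forces of about 3 N or less, then backed the arm clear.

Last checks in the pictures:

- **Cover angle:** the visible rear corner of the lip matches 180° to within about 2°. The front corner was hidden by the black box, so I could not check it.
- **Crank angle:** the handle reads about 2.65 rad, and the brass roller sits at the middle of the green land.
- **Vial:** it stands upright, wholly on the pad of the raised table.
- **Other vials:** the white-capped vials and the pink and turquoise look-alikes are still where they were.
- **Wrist force:** about 0.7 N at the end, so the robot was touching nothing.

No check failed or disagreed.

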